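# Make up a compression nut on the swaging block

## Task

Make up the larger compression nut, the one with the ring spanner round its foot: with the fingers on its knurled barrel run it clockwise (seen from above) until it is finger-tight. Then swing the spanner's handle clockwise a quarter turn further and no more, from the corner of the block where it stands to the next corner, and let go.

Things in the scene. Friction and masses are not known exactly. Their poses are not given: they have to be found in the camera images.
- nut_grip (a point): Mid-height of the larger brass nut's knurled barrel, on its upright axis, 86 mm above the bench. Barrel round, 25 mm across, from 66 to 106 mm above the bench; a 6 mm tube stub stands 18 mm out of its top. Below, the spanner's ring (45 mm across, top at 62 mm) lies round its foot. It sits on a fixed 90 mm square steel block. The other block's nut (14 mm barrel, no spanner) is not part of the job.
- nut (a joint): Angle (rad) the nut has been run down by the fingers, relative to the spanner; grows clockwise seen from above. Starts between 0.1 and 0.45; 1.2 is finger-tight, a firm stop. Turns lightly (0.06 N m) up to there; at the stop the fingers slip round the barrel and the spanner stays still.
- spanner_grip (a point): Point in the middle of the spanner's flat steel handle, 130 mm from the nut's axis, 56 mm above the bench. The handle is 14 mm wide, 8 mm thick and runs level from the ring straight out through this point to a 20 mm disc 160 mm from the axis. Free space under it but for things up to 18 mm high. It can be gripped from above or pushed sideways.
- spanner (a joint): Angle (rad) the spanner has turned about the nut's upright axis; grows clockwise seen from above. 0 at the start, handle over the block's corner to the robot's right; a quarter turn is 1.571, handle over the corner to its left; travel ends at 2.4. It carries the nut with it, is stiff (2 N m: about 15 N at spanner_grip) and stays where it is left.

How it is judged:
On the way:
1. the nut is finger-tight before the spanner is used (value of joint nut above 1.02 rad and value of joint spanner below 0.3 rad), for 0.2 s.
At the end, for the whole second after the job is handed in: The nut is run down to within 10 degrees of its finger-tight stop, and the spanner stands at rest a quarter turn (90 degrees, give or take 13) clockwise of where it began (value of joint nut above 1.02 rad and value of joint spanner between 1.33 and 1.81 rad and velocity of joint spanner between -0.05 and 0.05 rad/s); the robot touches nothing.
It fails at once if the spanner is swung before the nut is finger-tight (value of joint spanner above 0.3 rad and value of joint nut below 1.02 rad).
It fails at once if the nut is over-tightened: the spanner goes well past a quarter turn (value of joint spanner above 1.92 rad).
It also fails if it takes over 58 s, if anything falls off the work surface, if the arm or the gripper's body presses on something with over 40 N, if the wrist force passes 120 N, or if a joint passes its speed limit or range.

## Robot

A 7-joint arm with a two-finger parallel gripper is mounted at the origin on a cart in front of the work surface, level with it; the furniture and walls round the work are solid. World frame = base frame: x ahead of the robot, y to its left, z up, the work surface at z = 0. Lengths are in m, angles in rad, forces in N, time in s.
With the tool pointing down it reaches from about 0.35 to 0.9 m from the base axis. Payload 7.2 kg.
Tool frame: the origin (TCP) lies on the centre line of the jaws, within the pads' length; the fingertips stand 17 mm ahead of it and the grasp point (between the pads) lies 2 mm behind it; z points along the fingers, y is the direction in which the jaws open and shut (so a half turn about z gives the same grasp; the last joint's range is limited). The gripper opens to 88 mm and grips with 3 to 60 N. Pads are 20 mm wide; open, the fingers measure 115 mm over their backs; the gripper's body (75 mm by 178 mm) begins 61 mm behind the grasp point.
Start: joints at [-1.202, 0.411, -0.013, 1.596, 0.006, 1.134, -0.082], TCP at [0.264, 0.566, 0.24] pointing down, gripper open.
Joint ranges: [-2.95, 2.95], [-0.29, 1.99], [-1.47, 1.44], [0.14, 2.54], [-1.03, 4.17], [0.13, 1.85], [-2.86, 2.86]. Speed limits (rad/s): [2.39, 2.39, 3.01, 3.01, 3.14, 3.14, 3.14].

## Interface

Orientations are given as a unit quaternion [w, x, y, z].
In Python, from workcell import ctrl gives the robot as it stands.
- The arm moves only by the tool move_arm, never from a script. Its argument "plan" is a list of rows, each an object with "travel": the shift along the world's x, y, z in m, a list of three; "spin": the turn about the world's z in rad; "gripper": the opening, from -1 (shut) to 1 (fully open), so that 0 is half open. In form: [{"travel": [dx, dy, dz], "spin": spin, "gripper": gripper}, ...]. A call has 1 to 12 rows; each row shifts and turns the commanded pose from where the row before left it; what a row does not reach is not made up. A row lasts 1/12 s, in which the tool goes at most 41.7 mm and 7.16 degrees, less where a joint would pass 70% of its speed; a pose out of reach is approached as far as the arm can. A call with a gripper value outside its range is refused whole. The fingers move at their own pace and stop on an object; "force" is the grip in N (left out, the last holds). Time passes only in rows, so rows that do not move let the fingers close. It gives the time, the measured TCP pose, the force and the opening at its end, in the units of the state.
- ctrl.get_obs(): the state, without advancing time (a new reading comes with each control period).
- ctrl.grab_frame(name): name is "side" or "top"; returns a dict with "img" (480x640x3 uint8, red, green, blue), "K" (3x3 intrinsics, pixels), "k1" (the pictures are not rectified: a ray, as slopes to the right and down, at radius r is drawn at 1 + k1 r^2 times it, then the intrinsics apply), "cam_to_world" (4x4, takes a point from camera to world coordinates). Camera axes: x right, y up, looking along -z (the intrinsics and any distortion apply to the point x, -y, -z); pixel columns grow to the right and rows downward; lengths in m; the calibration is good to about 2 mm. A picture is of the moment at which its call begins. There is no depth.
- ctrl.job_done(): hands the job in, once; it reports no verdict.
The state is a dict: "time_s": time; "qpos": joint angles; "qvel": joint speeds; "joint_torque": joint torques, N m; "eef_pos": TCP position; "tcp_rot": TCP orientation; "wrist_force": force on the tool from outside, world axes, zero at the start; "wrist_torque": the same for the moment, N m; "grip_width": finger opening in m.
Only numpy, scipy, OpenCV 4.12 (cv2) and the standard library are available. Lean on these libraries where they do the work, as an engineer would, in place of code of your own. Each camera call takes 0.05 s, during which the arm holds its last target. There are 200 camera calls.

## Working session

There is one attempt and no reset: what is moved stays moved. The work goes in short steps, Python scripts to look and compute and a tool call to move; the robot and the scene stay as the last step left them, time stands still between calls to the robot, and variables do not carry over. Pictures are saved under pics/ and viewed, about 8 in all and at most 12, crops included, and the job is handed in when it is done.

Besides the shell and the picture viewer there is one more tool, called as name([rows], argument=value, ...), one row to a line, values as JSON. move_arm: Moves the arm, as the interface text tells. Its arguments: {"type":"object","properties":{"plan":{"type":"array","items":{"type":"object","properties":{"travel":{"type":"array","items":{"type":"number"}},"spin":{"type":"number"},"gripper":{"type":"number"}}}},"force":{"type":"number"}},"required":["plan"]}

```bash
mkdir -p pics; cat > h.py <<'E'
import numpy as np, cv2
from workcell import ctrl
def grab(n,save=None):
    f=ctrl.grab_frame(n)
    if save: cv2.imwrite('pics/'+save,cv2.cvtColor(f['img'],cv2.COLOR_RGB2BGR))
    return f
def ray(f,u,v):
    K=np.array(f['K']); d=cv2.undistortPoints(np.array([[[u,v]]],float),K,np.array([f['k1'],0,0,0,0.]))[0,0]
    M=np.array(f['cam_to_world']); return M[:3,3],M[:3,:3]@np.array([d[0],-d[1],-1])
def onz(f,u,v,z):
    o,d=ray(f,u,v); return o+d*(z-o[2])/d[2]
def pix(f,p):
    M=np.array(f['cam_to_world']); c=M[:3,:3].T@(np.array(p)-M[:3,3]); c=np.array([c[0],-c[1],-c[2]])
    return cv2.projectPoints(c[None],np.zeros(3),np.zeros(3),np.array(f['K']),np.array([f['k1'],0,0,0,0.]))[0][0,0]
E
python3 - <<'E'
from h import *
for n in('side','top'):
    f=grab(n,n+'0.png'); print(n,f['k1'],np.round(f['cam_to_world'],3).tolist(),np.round(f['K'],1).tolist())
print(ctrl.get_obs())
E
```

```text
side -0.04388875922949226 [[-0.976, 0.158, -0.15, 0.396], [-0.218, -0.686, 0.694, 0.483], [0.007, 0.71, 0.704, 0.685], [0.0, 0.0, 0.0, 1.0]] [[473.8, 0.0, 319.2], [0.0, 473.8, 239.1], [0.0, 0.0, 1.0]]
top 0.051286799714517196 [[-0.0, 0.983, -0.181, 0.337], [-1.0, 0.003, 0.018, -0.106], [0.018, 0.181, 0.983, 0.992], [0.0, 0.0, 0.0, 1.0]] [[583.9, 0.0, 313.9], [0.0, 583.9, 247.2], [0.0, 0.0, 1.0]]
{'time_s': 0.1, 'qpos': array([-1.20220909,  0.41180258, -0.01273145,  1.59692129,  0.00559765,
        1.13433486, -0.08220724]), 'qvel': array([ 0.00063016, -0.00204415,  0.00102752, -0.00190543,  0.00010258,
        0.00018371, -0.000162  ]), 'joint_torque': array([ 2.00505689e-03, -5.89092636e+01,  6.43345881e-01, -2.91712135e+01,
       -5.38833335e-02,  1.43914702e-02,  2.47365068e-05]), 'eef_pos': array([0.26423619, 0.56592649, 0.23891985]), 'tcp_rot': array([-1.10111445e-04,  2.16645232e-01,  9.76250138e-01, -7.06728212e-04]), 'wrist_force': array([-0.17213214, -0.70449416,  0.15431847]), 'wrist_torque': array([ 0.02926249,  0.00666176, -0.02260606]), 'grip_width': 0.08782637762816908}
```

View pics/top0.png

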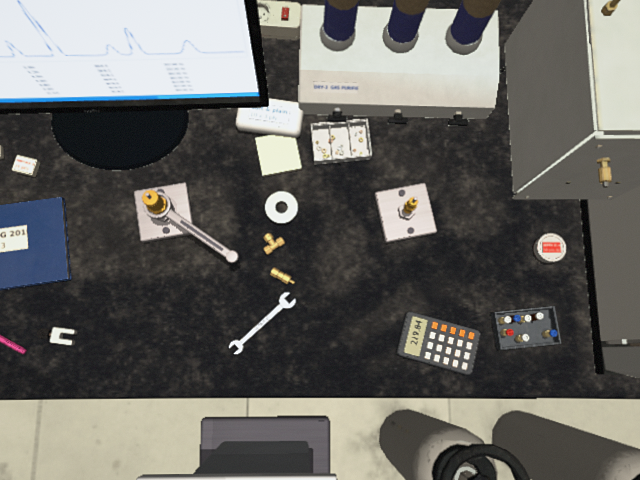

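View pics/side0.png

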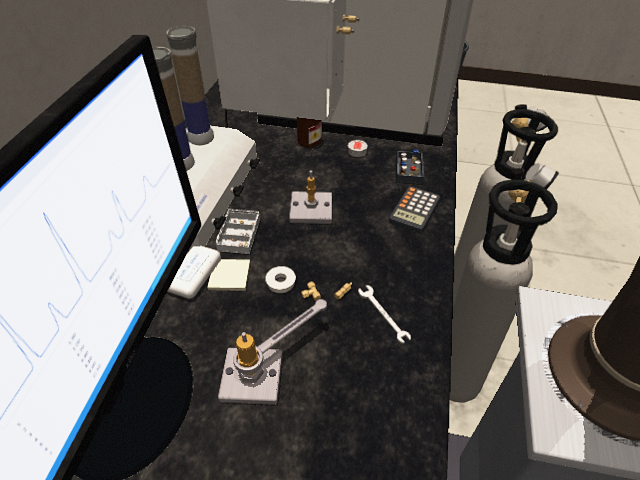

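The top view shows the larger nut at about (155,198) and the spanner handle running to its disc at (232,257). In the side view the nut is at (246,348) and the disc at (321,304). The monitor stands beyond them and to the left.

```bash
python3 - <<'E'
from h import *
ft,fs=grab('top'),grab('side')
def crop(f,x,y,w,h,k,name):
    im=cv2.cvtColor(f['img'],cv2.COLOR_RGB2BGR)[y:y+h,x:x+w]
    return cv2.resize(im,None,fx=k,fy=k,interpolation=cv2.INTER_CUBIC)
a=crop(ft,125,170,130,110,4,0);b=crop(fs,210,290,130,120,4,0)
h=max(a.shape[0],b.shape[0]);a=cv2.copyMakeBorder(a,0,h-a.shape[0],0,0,cv2.BORDER_CONSTANT)
cv2.imwrite('pics/c1.png',cv2.resize(np.hstack([a,b]),None,fx=.769,fy=.769))
def brass(f,box):
    x,y,w,h=box;hsv=cv2.cvtColor(f['img'],cv2.COLOR_RGB2HSV)[y:y+h,x:x+w]
    m=cv2.inRange(hsv,(10,110,60),(32,255,255));n,l,s,c=cv2.connectedComponentsWithStats(m)
    i=1+np.argmax(s[1:,4]);return m,s[i]+np.array([x,y,0,0,0]),c[i]+[x,y]
for n,f,b in(('top',ft,(130,175,50,50)),('side',fs,(225,320,45,50))):
    m,s,c=brass(f,b);print(n,s,c);o,d=ray(f,*c);print([np.round(onz(f,*c,z),3) for z in(.086,.106)])
print('disc top',onz(ft,232.5,257,.06),'side',onz(fs,321,304,.06))
# block corners at unknown height, gripping handle
for p in((135,190),(187,182),(193,232),(141,241)): print('blk',np.round(onz(ft,*p,.04),3))
# monitor corner triangulation: right lower/upper
for (u,v),(u2,v2) in(((267,104),(197,228)),):
    o1,d1=ray(ft,u,v);o2,d2=ray(fs,u2,v2)
    s=np.linalg.lstsq(np.c_[d1,-d2],o2-o1,rcond=None)[0];print('mon',o1+d1*s[0],o2+d2*s[1])
E
```

```text
top [142 190  25  24 381] [154.25459318 201.97375328]
[array([0.577, 0.131, 0.086]), array([0.571, 0.126, 0.106])]
side [236 334  22  33 543] [246.44935543 350.946593  ]
[array([0.576, 0.141, 0.086]), array([0.57 , 0.152, 0.106])]
disc top [0.49275784 0.00849633 0.06      ] side [0.49329202 0.01398953 0.06      ]
blk [0.609 0.176 0.04 ]
blk [0.624 0.09  0.04 ]
blk [0.538 0.077 0.04 ]
blk [0.522 0.161 0.04 ]
mon [ 0.72575638 -0.04794737  0.12596147] [ 0.72563479 -0.04796427  0.12590579]
```

View pics/c1.png

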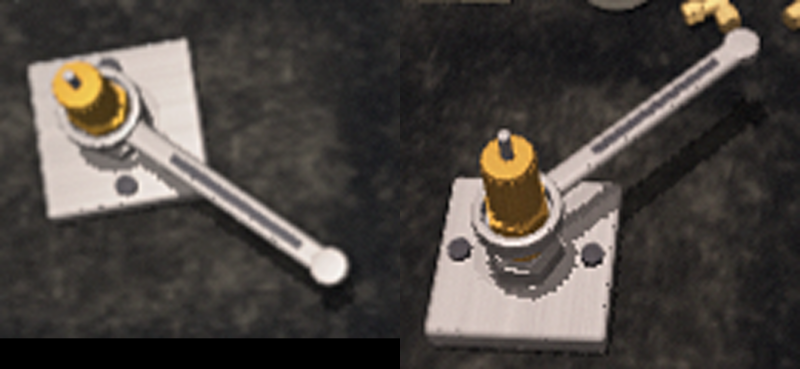

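```bash
python3 - <<'E'
from h import *
ft,fs=grab('top'),grab('side')
def tri(a,b):
    o1,d1=ray(ft,*a);o2,d2=ray(fs,*b);s=np.linalg.lstsq(np.c_[d1,-d2],o2-o1,rcond=None)[0]
    return np.round([o1+d1*s[0],o2+d2*s[1]],4).tolist()
print('barrel top',tri((150,196.7),(245.1,340.4)),onz(ft,150,196.7,.106),onz(fs,245.1,340.4,.106))
print('ring',onz(ft,158.2,204.8,.062),onz(fs,248.4,358.3,.062))
print('disc',tri((232,256.5),(320.5,304)),onz(ft,232,256.5,.06),onz(fs,320.5,304,.06))
E
```

```text
barrel top [[0.5809, 0.1337, 0.1019], [0.5793, 0.1337, 0.1015]] [0.57974086 0.13263404 0.106     ] [0.57787713 0.13636152 0.106     ]
ring [0.57826891 0.13064671 0.062     ] [0.57676633 0.1387382  0.062     ]
disc [[0.4945, 0.01, 0.0544], [0.495, 0.01, 0.0545]] [0.49357339 0.00931978 0.06      ] [0.49409505 0.01417287 0.06      ]
```

move_arm([
  {"travel": [0.02,-0.027,0],"spin": 0,"gripper": 1},
  {"travel": [0.02,-0.027,0],"spin": 0,"gripper": 1},
  {"travel": [0.02,-0.027,0],"spin": 0,"gripper": 1},
  {"travel": [0.02,-0.027,0],"spin": 0,"gripper": 1},
  {"travel": [0.02,-0.027,0],"spin": 0,"gripper": 1},
  {"travel": [0.02,-0.027,0],"spin": 0,"gripper": 1},
  {"travel": [0.02,-0.027,0],"spin": 0,"gripper": 1},
  {"travel": [0.02,-0.027,0],"spin": 0,"gripper": 1},
  {"travel": [0.02,-0.027,0],"spin": 0,"gripper": 1},
  {"travel": [0.02,-0.027,0],"spin": 0,"gripper": 1},
  {"travel": [0.02,-0.027,0],"spin": 0,"gripper": 1},
  {"travel": [0.02,-0.027,0],"spin": 0,"gripper": 1},
])

```text
time_s: 1.3
eef_pos: [0.5052, 0.2409, 0.2398]
tcp_rot: [0.0, 0.217, 0.976, 0.0]
wrist_force: [0.4, 0.0, -0.0]
grip_width: 0.088
```

move_arm([
  {"travel": [0.018,-0.027,0],"spin": 0,"gripper": 1},
  {"travel": [0.018,-0.027,0],"spin": 0,"gripper": 1},
  {"travel": [0.018,-0.027,0],"spin": 0,"gripper": 1},
  {"travel": [0.019,-0.026,0],"spin": 0,"gripper": 1},
  {"travel": [0,0,-0.02],"spin": 0,"gripper": 1},
  {"travel": [0,0,-0.02],"spin": 0,"gripper": 1},
  {"travel": [0,0,-0.02],"spin": 0,"gripper": 1},
  {"travel": [0,0,-0.02],"spin": 0,"gripper": 1},
  {"travel": [0,0,-0.005],"spin": 0,"gripper": 1},
  {"travel": [0,0,0],"spin": 0,"gripper": 1},
])

```text
time_s: 2.13
eef_pos: [0.5764, 0.1351, 0.1532]
tcp_rot: [-0.001, 0.217, 0.976, -0.001]
wrist_force: [-0.3, 0.5, 0.4]
grip_width: 0.0878
```

```bash
python3 - <<'E'
from h import *
o=ctrl.get_obs();print(o['eef_pos'],o['qpos'])
f=grab('side')
im=cv2.cvtColor(f['img'],cv2.COLOR_RGB2BGR)
for p in((.5785,.134,.106),(.5785,.134,.066),(*o['eef_pos'][:2],o['eef_pos'][2]-.017)): q=pix(f,p);print(q);cv2.circle(im,tuple(int(round(t)) for t in q),1,(0,0,255),-1)
cv2.imwrite('pics/s2.png',cv2.resize(im[220:420,150:400],None,fx=3,fy=3,interpolation=cv2.INTER_CUBIC))
E
```

```text
[0.57643812 0.13510177 0.15322042] [-0.45340999  0.44486007  0.18902911  1.77984467 -0.10092753  0.9294087
  0.91243389]
[245.21970287 338.94809689]
[248.03558529 353.93683652]
[244.08909824 327.67652482]
```

View pics/s2.png

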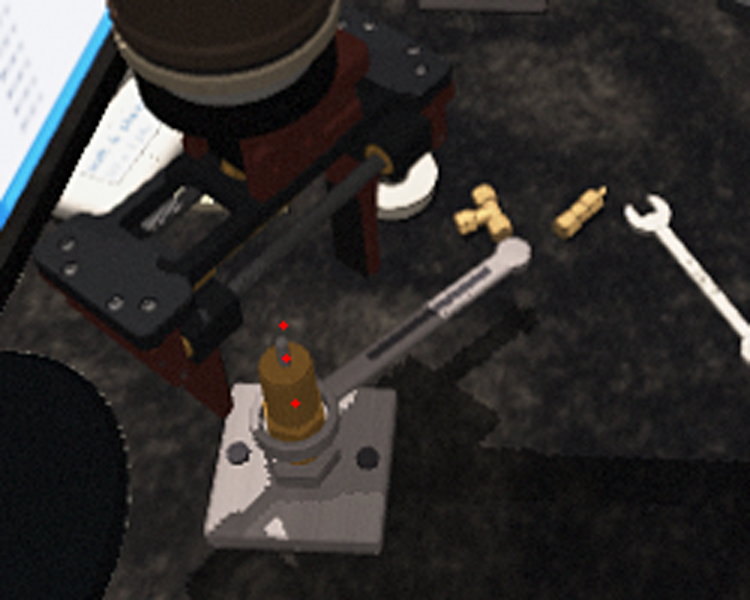

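The side view shows the open jaws straddling the barrel, with its top at crop (286,365). That is within about 3 mm of the prediction at (286,357). I'll descend and close gently, then use the wrist force to centre the jaws.

move_arm([
  {"travel": [0.002,0,-0.02],"spin": 0,"gripper": 1},
  {"travel": [0,0,-0.02],"spin": 0,"gripper": 1},
  {"travel": [0,0,-0.015],"spin": 0,"gripper": 1},
  {"travel": [0,0,-0.008],"spin": 0,"gripper": 1},
  {"travel": [0,0,0],"spin": 0,"gripper": 1},
  {"travel": [0,0,0],"spin": 0,"gripper": -0.2},
  {"travel": [0,0,0],"spin": 0,"gripper": -0.3},
  {"travel": [0,0,0],"spin": 0,"gripper": -0.36},
  {"travel": [0,0,0],"spin": 0,"gripper": -0.36},
  {"travel": [0,0,0],"spin": 0,"gripper": -0.36},
  {"travel": [0,0,0],"spin": 0,"gripper": -0.36},
], force=8)

```text
time_s: 3.1
eef_pos: [0.5796, 0.1354, 0.0921]
tcp_rot: [0.0, 0.217, 0.976, 0.0]
wrist_force: [-0.5, -0.6, -0.5]
grip_width: 0.0514
```

move_arm([
  {"travel": [0,0,-0.002],"spin": 0,"gripper": -0.6},
  {"travel": [0,0,0],"spin": 0,"gripper": -0.6},
  {"travel": [0,0,0],"spin": 0,"gripper": -0.6},
  {"travel": [0,0,0],"spin": 0,"gripper": -0.6},
  {"travel": [0,0,0],"spin": 0,"gripper": -0.6},
  {"travel": [0,0,0],"spin": 0,"gripper": -0.6},
  {"travel": [0,0,0],"spin": 0,"gripper": -0.6},
  {"travel": [0,0,0],"spin": 0,"gripper": -0.6},
])

```text
time_s: 3.77
eef_pos: [0.5794, 0.1353, 0.0896]
tcp_rot: [-0.0, 0.217, 0.976, -0.0]
wrist_force: [0.3, 0.2, -1.3]
grip_width: 0.0245
```

move_arm([
  {"travel": [0,0,0],"spin": 0,"gripper": -1},
  {"travel": [0,0,0],"spin": 0,"gripper": -1},
  {"travel": [0,0,0],"spin": -0.08,"gripper": -1},
  {"travel": [0,0,0],"spin": -0.08,"gripper": -1},
  {"travel": [0,0,0],"spin": -0.08,"gripper": -1},
  {"travel": [0,0,0],"spin": -0.08,"gripper": -1},
  {"travel": [0,0,0],"spin": -0.08,"gripper": -1},
  {"travel": [0,0,0],"spin": -0.08,"gripper": -1},
], force=20)

```text
time_s: 4.43
eef_pos: [0.58, 0.1361, 0.0896]
tcp_rot: [0.0, 0.444, 0.896, 0.001]
wrist_force: [2.4, 2.1, -4.7]
grip_width: 0.0243
```

```bash
python3 -c "
from h import *
o=ctrl.get_obs();print(o['wrist_force'],o['wrist_torque'],o['grip_width'],o['eef_pos'])"
```

```text
[ 2.4228814   2.10830246 -4.70639908] [ 0.40644491 -0.5763279   0.07528613] 0.024266784085715847 [0.57995537 0.13607589 0.08959727]
```

move_arm([
  {"travel": [0,0,0],"spin": -0.08,"gripper": -1},
  {"travel": [0,0,0],"spin": -0.08,"gripper": -1},
  {"travel": [0,0,0],"spin": -0.08,"gripper": -1},
  {"travel": [0,0,0],"spin": -0.08,"gripper": -1},
  {"travel": [0,0,0],"spin": -0.08,"gripper": -1},
  {"travel": [0,0,0],"spin": -0.08,"gripper": -1},
  {"travel": [0,0,0],"spin": -0.08,"gripper": -1},
  {"travel": [0,0,0],"spin": -0.08,"gripper": -1},
  {"travel": [0,0,0],"spin": -0.08,"gripper": -1},
])

```text
time_s: 5.18
eef_pos: [0.5814, 0.1376, 0.0899]
tcp_rot: [0.001, 0.731, 0.683, 0.002]
wrist_force: [9.0, 4.8, -8.4]
grip_width: 0.0249
```

```bash
python3 -c "
from h import *
o=ctrl.get_obs();print(o['wrist_force'],o['wrist_torque'],o['grip_width'],o['eef_pos'],o['qpos'])"
```

```text
[ 8.99414839  4.76822748 -8.3731397 ] [ 0.91563857 -1.601077    0.34454743] 0.024944412709254144 [0.58140147 0.13763896 0.08985407] [-0.66426921  0.56567114  0.48488753  1.83604397 -0.34993268  0.82004254
 -0.07047147]
```

move_arm([
  {"travel": [0.002,0.001,0],"spin": 0,"gripper": -1},
  {"travel": [0,0,0],"spin": -0.06,"gripper": -1},
  {"travel": [0,0,0],"spin": -0.06,"gripper": -1},
  {"travel": [0,0,0],"spin": -0.06,"gripper": -1},
  {"travel": [0,0,0],"spin": -0.06,"gripper": -1},
  {"travel": [0,0,0],"spin": -0.06,"gripper": -1},
])

```text
time_s: 5.68
eef_pos: [0.5822, 0.1367, 0.09]
tcp_rot: [0.0, 0.824, 0.566, 0.001]
wrist_force: [3.0, 0.4, -2.0]
grip_width: 0.0247
```

```bash
python3 - <<'E'
from h import *
o=ctrl.get_obs();print(o['wrist_force'],o['wrist_torque'],o['grip_width'],o['eef_pos'],o['tcp_rot'])
f=grab('top');im=cv2.cvtColor(f['img'],cv2.COLOR_RGB2BGR)
cv2.imwrite('pics/t3.png',cv2.resize(im[80:330,60:320],None,fx=2.3,fy=2.3,interpolation=cv2.INTER_CUBIC))
E
```

```text
[ 2.99265032  0.40622825 -2.04483659] [ 0.13665608 -0.53015433  0.26908792] 0.024704644069992374 [0.5822491  0.13671906 0.09000536] [3.66835042e-04 8.24119024e-01 5.66415966e-01 8.08373784e-04]
```

View pics/t3.png

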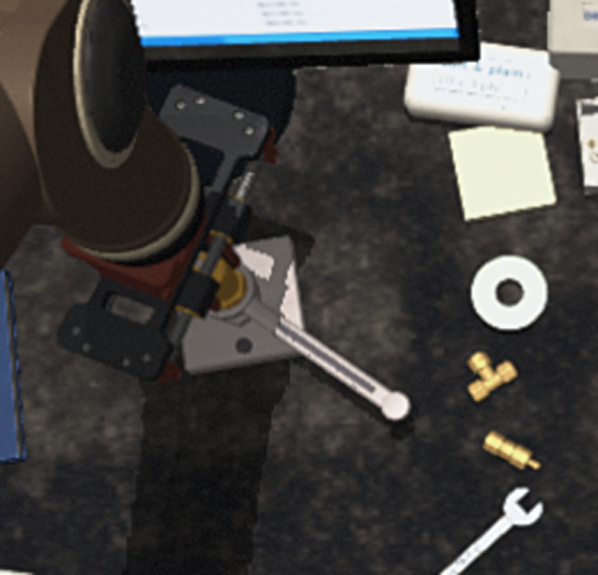

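The spanner's disc is still at about (232.6,256.1), so it has not moved. Torque rose from 0.075 to about 0.3 N m after 1.5 rad of turn, so the nut is slipping at its stop. Next I'll release, lift, and go over the handle.

move_arm([
  {"travel": [0,0,0],"spin": 0,"gripper": 1},
  {"travel": [0,0,0],"spin": 0,"gripper": 1},
  {"travel": [0,0,0],"spin": 0,"gripper": 1},
  {"travel": [0,0,0],"spin": 0,"gripper": 1},
  {"travel": [0,0,0.02],"spin": 0,"gripper": 1},
  {"travel": [0,0,0.02],"spin": 0,"gripper": 1},
  {"travel": [0,0,0.02],"spin": 0,"gripper": 1},
  {"travel": [0,0,0.01],"spin": 0,"gripper": 1},
  {"travel": [-0.017,-0.025,0],"spin": -0.06,"gripper": 0.2},
  {"travel": [-0.018,-0.025,0],"spin": -0.06,"gripper": 0},
  {"travel": [-0.018,-0.025,0],"spin": -0.06,"gripper": 0},
  {"travel": [-0.017,-0.025,0],"spin": -0.06,"gripper": 0},
])

```text
time_s: 6.73
eef_pos: [0.5101, 0.0353, 0.1593]
tcp_rot: [-0.0, 0.886, 0.463, -0.0]
wrist_force: [0.1, 0.1, 0.1]
grip_width: 0.0549
```

move_arm([
  {"travel": [0,0,-0.02],"spin": 0,"gripper": 0},
  {"travel": [0,0,-0.02],"spin": 0,"gripper": 0},
  {"travel": [0,0,-0.02],"spin": 0,"gripper": 0},
  {"travel": [0,0,0],"spin": 0,"gripper": 0},
  {"travel": [0,0,0],"spin": 0,"gripper": 0},
])

```text
time_s: 7.15
eef_pos: [0.5107, 0.036, 0.0991]
tcp_rot: [-0.0, 0.886, 0.464, -0.001]
wrist_force: [0.3, -1.0, -0.7]
grip_width: 0.0439
```

```bash
python3 - <<'E'
from h import *
o=ctrl.get_obs();print(o['eef_pos'],o['tcp_rot'],o['qpos'],o['grip_width'])
a=[]
for n,(x,y) in(('side',(200,230)),('top',(130,140))):
    f=grab(n);im=cv2.cvtColor(f['img'],cv2.COLOR_RGB2BGR)
    q=pix(f,(*o['eef_pos'][:2],.06));print(n,q);cv2.circle(im,tuple(int(round(t)) for t in q),1,(0,0,255),-1)
    a.append(cv2.resize(im[y:y+150,x:x+150],None,fx=2.66,fy=2.66,interpolation=cv2.INTER_CUBIC))
cv2.imwrite('pics/b4.png',np.hstack(a))
E
```

```text
[0.51066429 0.03595315 0.09914613] [-1.57824705e-04  8.85914163e-01  4.63847732e-01 -1.16290426e-03] [-0.6775453   0.46317268  0.66211275  2.04005748 -0.40437576  0.77058774
 -0.37614952] 0.043854435801305894
side [307.61987856 312.65386425]
top [215.7180604  246.03438447]
```

View pics/b4.png

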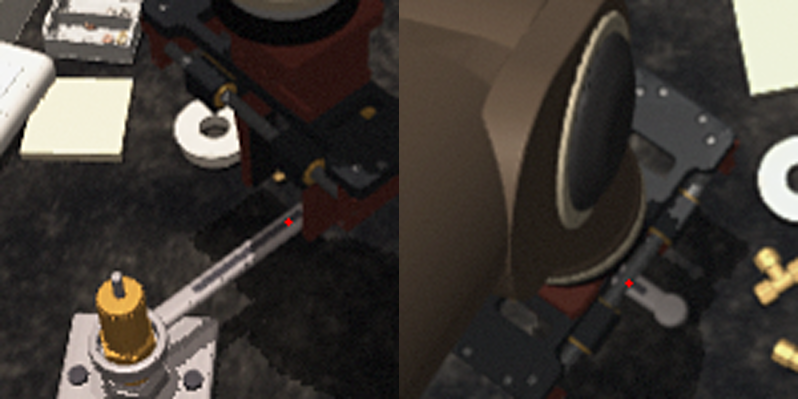

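Both views put the red dot (the point under the TCP) on the handle's centreline: crop (289,222) in the side view and (629,283) in the top view, about 29 mm short of the disc's centre. I'll descend and grip.

move_arm([
  {"travel": [0,0,-0.015],"spin": 0,"gripper": 0},
  {"travel": [0,0,-0.015],"spin": 0,"gripper": 0},
  {"travel": [0,0,-0.015],"spin": 0,"gripper": 0},
  {"travel": [0,0,0],"spin": 0,"gripper": -0.8},
  {"travel": [0,0,0],"spin": 0,"gripper": -0.8},
  {"travel": [0,0,0],"spin": 0,"gripper": -0.8},
  {"travel": [0,0,0],"spin": 0,"gripper": -0.8},
  {"travel": [0,0,0],"spin": 0,"gripper": -0.8},
  {"travel": [0,0,0],"spin": 0,"gripper": -0.8},
], force=10)

```text
time_s: 8.0
eef_pos: [0.5134, 0.0356, 0.0558]
tcp_rot: [0.001, 0.886, 0.464, 0.002]
wrist_force: [4.0, -2.5, -0.3]
grip_width: 0.0138
```

```bash
cat > plan.py <<'E'
import sys
from h import *
# axis, done so far (rad from start), steps
c=np.array([.581,.1365]);r=float(sys.argv[1]);p0=np.radians(-124.7)
P=[c+r*np.array([np.cos(p0-t),np.sin(p0-t)]) for t in np.arange(0,1.7,.1)]
for k,d in enumerate(np.diff(P,axis=0)): print(round(.1*(k+1),1),np.round(d,4),np.round(P[k+1],4))
o=ctrl.get_obs();print(o['eef_pos'],o['wrist_force'],o['wrist_torque'],o['grip_width'])
E
python3 plan.py .1225
```

```text
0.1 [-0.0097  0.0075] [0.5016 0.0433]
0.2 [-0.0089  0.0084] [0.4926 0.0516]
0.3 [-0.008   0.0092] [0.4846 0.0609]
0.4 [-0.0071  0.01  ] [0.4775 0.0709]
0.5 [-0.006   0.0107] [0.4715 0.0815]
0.6 [-0.0049  0.0112] [0.4666 0.0928]
0.7 [-0.0038  0.0116] [0.4628 0.1044]
0.8 [-0.0026  0.012 ] [0.4602 0.1164]
0.9 [-0.0014  0.0122] [0.4588 0.1285]
1.0 [-0.0002  0.0122] [0.4586 0.1408]
1.1 [0.001  0.0122] [0.4596 0.153 ]
1.2 [0.0023 0.012 ] [0.4619 0.165 ]
1.3 [0.0034 0.0118] [0.4653 0.1768]
1.4 [0.0046 0.0113] [0.4699 0.1881]
1.5 [0.0057 0.0108] [0.4756 0.1989]
1.6 [0.0068 0.0102] [0.4824 0.2091]
[0.51342046 0.03555739 0.05579512] [ 4.03455822 -2.51649048 -0.325826  ] [-0.5913698  -0.66870425  0.05807099] 0.01377409360253858
```

move_arm([
  {"travel": [0,0,0],"spin": 0,"gripper": -0.9},
  {"travel": [0,0,0],"spin": 0,"gripper": -0.9},
  {"travel": [-0.0097,0.0075,0],"spin": -0.1,"gripper": -0.9},
  {"travel": [-0.0089,0.0084,0],"spin": -0.1,"gripper": -0.9},
  {"travel": [-0.008,0.0092,0],"spin": -0.1,"gripper": -0.9},
  {"travel": [0,0,0],"spin": 0,"gripper": -0.9},
], force=30)

```text
time_s: 8.5
eef_pos: [0.487, 0.0605, 0.0558]
tcp_rot: [0.002, 0.946, 0.323, 0.002]
wrist_force: [5.1, -4.9, -0.1]
grip_width: 0.0134
```

```bash
python3 plan.py .1225|tail -1; python3 -c "
from h import *
o=ctrl.get_obs();print(o['qpos'],o['tcp_rot'],o['time_s'])"
```

```text
[0.48699594 0.06045429 0.05579398] [ 5.14115541 -4.88796134 -0.08539108] [-1.16792017 -0.9599306   0.10628172] 0.013375070732673302
[-0.76115382  0.52444853  0.69449182  2.12432272 -0.53964287  0.66612383
 -0.61031882] [0.00204832 0.94624763 0.32342783 0.00237948] 8.5
```

move_arm([
  {"travel": [-0.0071,0.01,0],"spin": -0.1,"gripper": -0.9},
  {"travel": [-0.006,0.0107,0],"spin": -0.1,"gripper": -0.9},
  {"travel": [-0.0049,0.0112,0],"spin": -0.1,"gripper": -0.9},
  {"travel": [-0.0038,0.0116,0],"spin": -0.1,"gripper": -0.9},
  {"travel": [-0.0026,0.012,0],"spin": -0.1,"gripper": -0.9},
  {"travel": [-0.0014,0.0122,0],"spin": -0.1,"gripper": -0.9},
  {"travel": [0,0,0],"spin": 0,"gripper": -0.9},
])

```text
time_s: 9.08
eef_pos: [0.4616, 0.128, 0.0557]
tcp_rot: [0.002, 1.0, 0.029, 0.003]
wrist_force: [5.2, -5.2, 3.1]
grip_width: 0.0138
```

```bash
python3 plan.py .1225|tail -1; python3 -c "
from h import *
o=ctrl.get_obs();print(o['qpos'],o['tcp_rot'],o['time_s'])"
```

```text
[0.46159295 0.12795028 0.05571683] [ 5.191622   -5.23520682  3.14966301] [-1.16605979 -0.93075726 -0.1249298 ] 0.01376423064177731
[-1.03449131  0.57296569  0.86854908  2.1569651  -0.68307986  0.7065098
 -1.21288859] [0.00168389 0.99957036 0.02913401 0.00273354] 9.0833
```

move_arm([
  {"travel": [-0.0002,0.0122,0],"spin": -0.1,"gripper": -0.9},
  {"travel": [0.001,0.0122,0],"spin": -0.1,"gripper": -0.9},
  {"travel": [0.0023,0.012,0],"spin": -0.1,"gripper": -0.9},
  {"travel": [0.0034,0.0118,0],"spin": -0.1,"gripper": -0.9},
  {"travel": [0.0046,0.0113,0],"spin": -0.1,"gripper": -0.9},
  {"travel": [0.0057,0.0108,0],"spin": -0.1,"gripper": -0.9},
  {"travel": [0,0,0],"spin": 0,"gripper": -0.9},
])

```text
time_s: 9.67
eef_pos: [0.4787, 0.1965, 0.0557]
tcp_rot: [0.002, 0.963, -0.268, 0.003]
wrist_force: [4.8, -10.0, 5.0]
grip_width: 0.0133
```

```bash
python3 plan.py .1225|tail -1; python3 - <<'E'
from h import *
o=ctrl.get_obs();print(o['qpos'],o['tcp_rot'],o['time_s'])
p=np.array([[.5134,.0356],[.487,.0605],[.4616,.128],o['eef_pos'][:2]])
A=np.c_[2*p,np.ones(4)];s=np.linalg.lstsq(A,(p**2).sum(1),rcond=None)[0];print('centre',s[:2],'r',np.sqrt(s[2]+s[:2]@s[:2]))
for c in(s[:2],np.array([.581,.1365])):
    a=np.unwrap(np.arctan2(*(p-c).T[::-1]));print('swept',a[0]-a)
E
```

```text
[0.47868441 0.1964566  0.0557053 ] [ 4.77760626 -9.96436335  4.9722395 ] [-1.9900287  -1.01227784 -0.04772711] 0.013333070684888936
[-1.2110727   0.71085587  1.01428465  2.06949692 -0.83066964  0.83662049
 -1.81014149] [ 0.00207503  0.96340754 -0.26801388  0.0031875 ] 9.6667
centre [0.58149429 0.13448968] r 0.12004808319618868
swept [0.         0.30347721 0.91369471 1.51019707]
swept [0.         0.30060125 0.90944072 1.51056948]
```

move_arm([
  {"travel": [0.0037,0.0063,0],"spin": -0.06,"gripper": -0.9},
  {"travel": [0,0,0],"spin": 0,"gripper": -0.9},
  {"travel": [0,0,0],"spin": 0,"gripper": 0.1},
  {"travel": [0,0,0],"spin": 0,"gripper": 0.1},
  {"travel": [0,0,0],"spin": 0,"gripper": 0.1},
  {"travel": [0,0,0],"spin": 0,"gripper": 0.1},
  {"travel": [0,0,0.02],"spin": 0,"gripper": 0.1},
  {"travel": [0,0,0.03],"spin": 0,"gripper": 0.1},
  {"travel": [0,0,0.03],"spin": 0,"gripper": 0.1},
  {"travel": [0,0,0.03],"spin": 0,"gripper": 0.1},
  {"travel": [-0.02,-0.02,0.02],"spin": 0,"gripper": 0.1},
  {"travel": [-0.02,-0.03,0.02],"spin": 0,"gripper": 0.1},
])

```text
time_s: 10.67
eef_pos: [0.4398, 0.1574, 0.2057]
tcp_rot: [-0.0, 0.957, -0.291, 0.0]
wrist_force: [-0.3, 0.5, 1.3]
grip_width: 0.0483
```

move_arm([
  {"travel": [0,-0.03,0.02],"spin": 0,"gripper": 0.1},
  {"travel": [0,-0.04,0],"spin": 0,"gripper": 0.1},
  {"travel": [0,-0.04,0],"spin": 0,"gripper": 0.1},
  {"travel": [0,-0.04,0],"spin": 0,"gripper": 0.1},
  {"travel": [0,-0.04,0],"spin": 0,"gripper": 0.1},
  {"travel": [0,0,0],"spin": 0,"gripper": 0.1},
  {"travel": [0,0,0],"spin": 0,"gripper": 0.1},
])

```text
time_s: 11.25
eef_pos: [0.4392, -0.0364, 0.225]
tcp_rot: [-0.001, 0.955, -0.296, -0.0]
wrist_force: [0.5, 0.2, -0.2]
grip_width: 0.0483
```

```bash
python3 - <<'E'
from h import *
o=ctrl.get_obs();print(o['eef_pos'],o['wrist_force'],o['time_s'])
a=[]
for n,(x,y) in(('side',(150,230)),('top',(20,130))):
    f=grab(n);im=cv2.cvtColor(f['img'],cv2.COLOR_RGB2BGR)
    a.append(cv2.resize(im[y:y+200,x:x+200],None,fx=2,fy=2,interpolation=cv2.INTER_CUBIC))
cv2.imwrite('pics/e5.png',np.hstack(a))
E
```

```text
[ 0.43917202 -0.03642066  0.22495509] [ 0.54530353  0.2352575  -0.15797128] 11.25
```

View pics/e5.png

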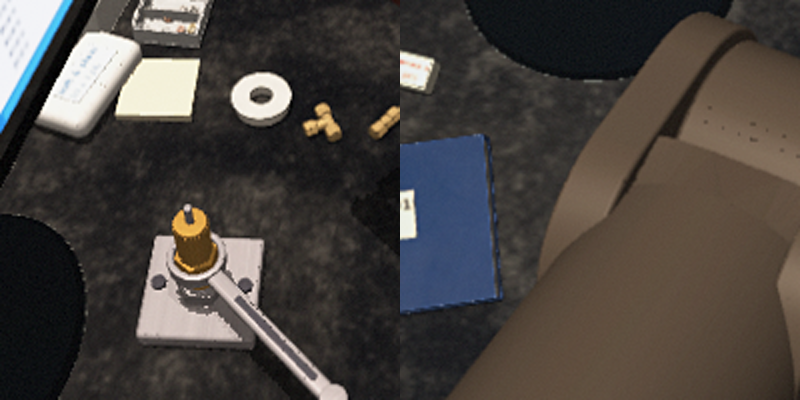

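```bash
python3 - <<'E'
from h import *
f=grab('side')
c=np.array([.5777,.1375])
d0=onz(f,320.5,304,.06)[:2]-c; d1=onz(f,316.5,426.5,.06)[:2]-c
a0,a1=np.arctan2(*d0[::-1]),np.arctan2(*d1[::-1])
print(np.linalg.norm(d0),np.linalg.norm(d1),np.degrees((a0-a1)%(2*np.pi)))
E
```

```text
0.14899452657383996 0.14635464409334809 88.74293089789157
```

```bash
python3 -c "
from h import *
print(ctrl.job_done())"
```

```text
the job is handed in; nothing more can be done
None
```

I ran the larger nut down to finger-tight, swung the spanner about a quarter turn clockwise, let go, backed the arm clear and handed the job in at about 11.5 s. No verdict was reported.

- **Nut:** I turned the barrel clockwise about 1.5 rad with a 20 N grip. The torque was 0.075 N m while it ran freely and about 0.3 N m at the end, which means the fingers were slipping at the stop. A top view showed the spanner had not moved. The nut angle itself was not measured, only inferred from the torque and the turn.
- **Spanner:** The gripper had swept 1.51 rad by its measured path, and I then commanded a further 0.06 rad. The side view after release gives about 89° from where it began.
- **At hand-in:** The jaws were open and clear of everything, and the wrist force was near zero.

**Checks that failed or disagreed:**
- The cameras put the spanner's disc 146–153 mm from the nut's axis, where 160 mm was given. The gripper's own arc, at 120 mm radius, put the axis within 2 mm of the point I used, so I followed that.
- The arm blocked the top camera at the end, so the final angle was checked in the side view only.

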